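# Nip a wood blank in a cam-clamp jig

## Task

Lay the long wood blank in the clamping jig, between the cam and the fence, flat on the base with one end hard up against the end stop. Then turn the T-handled eccentric cam clockwise until its lobe presses the blank firmly against the sprung fence, with about 10 newtons and never more than 20, or the wood will be dented. Let go and leave it clamped, without disturbing the other things on the bench.

Things in the scene. Friction and masses are not known exactly. Their poses are not given: they have to be found in the camera images.
- blank: Loose dark hardwood blank, 24 (its x) x 180 (its y, length) x 34 mm (z, standing on its 24 mm side), about 0.1 kg. Origin at the centre of its underside. It starts on the bench; both ends are alike.
- jig: Clamping jig fixed to the bench: plywood base 180 (x) x 230 (y) x 12 mm. Origin at the centre of its underside, base top at z = 12 mm. End stop across its -y end, cam at x = -45, y = -35 mm, fence on the +x side. The blank lies between cam and fence with its length along y; its centre is at y = 0 when its end meets the stop. At least 6 mm is spare in x until the cam is turned.
- stop_face (a point): Middle of the end stop's face, which looks to the jig's +y: x = -4, y = -90, z = 23 mm in the jig's frame (axes as the jig's). The stop is a fixed dark steel block 56 mm wide (x), 16 mm thick, its top 34 mm above the jig's underside.
- fence_zone (a point): Fixed point of the jig at x = 0, y = 0, z = 19 mm, the middle of the range in which the fence may stand (axes as the jig's). The fence, a strip 140 mm long (y), top 26 mm above the jig's underside, faces the cam (-x). It was set by hand: its face lies anywhere from 4 mm before to 4 mm behind this point in x; find it by feel. It is sprung, giving way to +x by 1 mm per 5 N, at most 8 mm.
- cam_grip (a point): On the cam's vertical pivot, at the middle of its T-handle, 74 mm above the jig's underside. Turns with the cam: y runs along the handle. Handle: black bar 12 (x) x 48 (y) x 26 mm, from 13 mm below to 13 mm above this point. Below it a 16 mm stem and the cam, a 48 mm aluminium disc centred 16 mm off the pivot, 14 to 28 mm above the jig's underside.
- cam (a joint): Cam angle, rad, growing clockwise from above. At 0 the handle lies along the jig's y and the lobe points away from the fence. The cam's edge reaches 24 - 16 cos(angle + 0.35) mm from the pivot towards the fence. Starts at 0 to 0.18, meets a blank that is against the fence at 0.75 to 1.3. Turns freely at 0.16 N m; once it bears, each 0.1 rad adds about 7 N and 0.18 N m (0.025 N m per N). Stays where left.
- jar: Bystander, leave alone: glass jar, 72 mm across, 100 mm tall. Origin under its middle.
- tin: Bystander, leave alone: rectangular tin, 50 x 85 x 146 mm. Origin under its middle.
- brush: Bystander, leave alone: flat brush lying down. Origin under its middle.
- roll: Bystander, leave alone: white paper roll standing, 90 mm across, 220 mm tall. Origin under its middle.
- screwdriver: Bystander, leave alone: screwdriver lying down. Origin under its middle.
- offcut: Bystander, leave alone: plywood offcut, 90 x 50 x 22 mm. Origin under its middle.
- hammer: Bystander, leave alone: hammer lying down. Origin under its middle.
- sandblock: Bystander, leave alone: cork sanding block, 60 x 100 x 30 mm. Origin under its middle.

How it is judged (in metres and radians):
On the way, in this order (a step that is already met when the one before it is completed fails the run):
1. the blank lies flat in the jig between cam and fence, its end against the stop, not yet clamped (y of blank in the frame of jig between -0.003 and 0.003 m and z of blank in the frame of jig between 0.01 and 0.0145 m and x of blank in the frame of jig between -0.024 and 0.006 m and angle between the y axis of blank and the y axis of jig, either way round below 0.06 rad and angle between blank's own z axis and vertical below 0.06 rad and contact force between cam and blank below 3 N), for 0.1 s.
2. the cam's lobe bears on the blank (contact force between cam and blank above 5 N), for 0.2 s.
At the end, for the whole second after the job is handed in: The blank lies at rest on the jig's base between cam and fence, parallel to the fence within 0.06 rad and upright, its end within 3 mm of the end stop, and the released cam bears on it with 5 to 16 N (y of blank in the frame of jig between -0.003 and 0.003 m and z of blank in the frame of jig between 0.01 and 0.0145 m and x of blank in the frame of jig between -0.024 and 0.006 m and angle between the y axis of blank and the y axis of jig, either way round below 0.06 rad and angle between blank's own z axis and vertical below 0.06 rad and contact force between cam and blank between 5 and 16 N and linear speed of blank below 0.01 m/s); the robot touches nothing.
It fails at once if the cam presses on the blank with more than 20 N (contact force between cam and blank above 20 N).
It fails at once if a bystander is shifted by more than 25 mm (distance of any of jar, tin, brush, roll, screwdriver, offcut, hammer, sandblock from where it was at the start of the episode above 0.025 m).
It also fails if it takes over 70 s, if anything falls off the work surface, if the arm or the gripper's body presses on something with over 40 N, if the wrist force passes 120 N, or if a joint passes its speed limit or range.

## Robot

A 6-joint arm with a two-finger parallel gripper is mounted at the origin on the work surface. World frame = base frame: x ahead of the robot, y to its left, z up, the work surface at z = 0. Lengths are in mm, angles in rad, forces in N, time in s.
With the tool pointing down it reaches from about 350 to 775 mm from the base axis. Payload 7.3 kg.
Tool frame: the origin (TCP) lies midway between the tips of the shut fingers; the grasp point (between the pads) lies 19 mm behind it; x points along the fingers, y is the direction in which the jaws open and shut, and the axes are right-handed (so a half turn about x gives the same grasp; the last joint's range is limited). The gripper opens to 92 mm and grips with 3 to 60 N. Pads are 19 mm wide; open, the fingers measure 130 mm over their backs; the gripper's body (75 mm by 190 mm) begins 47 mm behind the grasp point.
Start: joints at [0.987, 0.342, 1.524, -0, 1.275, -0.146], TCP at [222.561, 475.512, 226.741] pointing down, gripper open.
Joint ranges: [-2.53, 2.53], [-0.77, 2.02], [0.04, 2.7], [-1, 4.14], [0.28, 2.66], [-3.11, 3.11]. Speed limits (rad/s): [2.57, 2.57, 3.14, 3.14, 3.14, 3.14].

## Interface

Orientations are given as [roll, pitch, yaw] about the fixed x, y, z axes, in that order (R = Rz(yaw) Ry(pitch) Rx(roll)).
In Python, from plant import bot gives the robot as it stands. The module is installed in compiled form; this text tells all that it offers.
- The arm moves only by the shell command python3 -m handwheel 'ROWS' [OPENING]. ROWS is JSON, a list that holds one entry, the list of rows, each a list of 4 numbers: the shift along the tool's x, y, z in cm, then the turn about the tool's x in rad. A call has 1 to 8 rows; each row shifts and turns the commanded pose from where the row before left it, along the tool's axes as they then stand; what a row does not reach is not made up. A row lasts 1/12 s, in which the tool goes at most 41.7 mm and 7.16 degrees, less where a joint would pass 70% of its speed; a pose out of reach is approached as far as the arm can. A call is refused whole if a number of a shift passes 4.17 or a number of a turn 0.125, either way. A call with a gripper value outside its range is refused whole. OPENING is the opening, from 0 (shut) to 1 (fully open), set as the call begins (- or left out, the last holds). The fingers move at their own pace and stop on an object; the grip force is fixed at half the most. Time passes only in rows, so rows that do not move let the fingers close. It gives the time, the measured TCP pose, the force and the opening at its end, in the units of the state.
- bot.get_obs(): the state, without advancing time (a new reading comes with each control period).
- bot.capture(name): name is "side" or "top"; returns (picture, depth): 480x640x3 uint8, red, green, blue; 480x640 float32, mm along the optical axis (not along the pixel's ray), 0 where there is no reading.
- bot.camera_model(name): a dict with "fx", "fy", "cx", "cy" (pixels), "position" and "rotation" of the camera in the world. Camera axes: x right, y down, z forward; pixel columns grow to the right and rows downward; lengths in mm; the calibration is good to about 2 mm. A picture is of the moment at which its call begins. camera_model takes no time and is no camera call.
- bot.close_job(): hands the job in, once; it reports no verdict.
Trained networks look in the newest picture that a camera, given by its name, has taken for a name from the list of things; names that differ only in an ending like _2 or _b are one class to them, and where a whole thing is asked for, a point or a joint stands for the part that bears it (a point fixed in the world has none). Each returns a list of dicts, best first, with "conf" (0 to 1); they miss things now and then, are a little off and sometimes report something else, mostly with a low value. They report only what shows in the picture. A call takes as long as a camera call.
- bot.find_in(camera, label): "bbox" ([left, top, width, height] in pixels, round what is visible of it).
- bot.spot_point(camera, label): "point" ([column, row] in pixels: a listed point, or the origin of a listed thing).
The state is a dict: "time": time; "joint_positions": joint angles; "dq": joint speeds; "tau": joint torques, N m; "tool_pos": TCP position; "tcp_rot": TCP orientation; "contact_force": force on the tool from outside, world axes, zero at the start; "moment": the same for the moment, N m; "grip_width": finger opening in mm.
Only numpy, scipy, OpenCV 4.12 (cv2) and the standard library are available. Lean on these libraries where they do the work, as an engineer would, in place of code of your own. Each camera call takes 0.05 s, during which the arm holds its last target.

## Working session

There is one attempt and no reset: what is moved stays moved. The work goes in short steps, Python scripts to look and compute and a shell command to move; the robot and the scene stay as the last step left them, time stands still between calls to the robot, and variables do not carry over. Pictures are saved under pics/ and viewed, and the job is handed in when it is done.

```bash
mkdir -p pics; cat > h.py <<'E'
from plant import bot
import cv2, numpy as np
def cap(n,f):
    p,d=bot.capture(n); cv2.imwrite('pics/'+f,p[:,:,::-1]); np.save(f'{n}.npy',d); return p,d
def w(n,u,v,z):
    m=bot.camera_model(n); r=np.array(m['rotation'])@np.array([(u-m['cx'])/m['fx'],(v-m['cy'])/m['fy'],1]); p=np.array(m['position']); return p+r*(z-p[2])/r[2]
def wd(n,u,v):
    d=np.load(f'{n}.npy')[int(round(v)),int(round(u))]; m=bot.camera_model(n)
    return np.array(m['rotation'])@np.array([(u-m['cx'])/m['fx']*d,(v-m['cy'])/m['fy']*d,d])+np.array(m['position'])
def px(n,P):
    m=bot.camera_model(n); c=np.array(m['rotation']).T@(np.array(P)-np.array(m['position'])); return c[0]/c[2]*m['fx']+m['cx'],c[1]/c[2]*m['fy']+m['cy']
E
python3 - <<'E'
from h import *
np.set_printoptions(precision=1,suppress=True)
print(bot.get_obs())
for n in('top','side'):
    cap(n,n+'0.png'); m=bot.camera_model(n); print(m)
for l in('blank','jig','stop_face','fence_zone','cam_grip'):
    for n in ('top','side'):
        print(l,n,bot.spot_point(n,l)[:2],bot.find_in(n,l)[:2])
E
```

```text
{'time': 0.0, 'joint_positions': array([ 1. ,  0.3,  1.5,  0. ,  1.3, -0.1]), 'dq': array([ 0., -0., -0., -0.,  0.,  0.]), 'tau': array([  0. , -43.1, -24.4,   0.1,   0.1,  -0. ]), 'tool_pos': array([222.3, 475.2, 226. ]), 'tcp_rot': array([-1.7,  1.6, -2.2]), 'contact_force': array([-0.2, -1. ,  0.3]), 'moment': array([-0., -0.,  0.]), 'grip_width': 91.44447432308873}
{'fx': 492.3880728141659, 'fy': 492.3880728141659, 'cx': 320.0717232019301, 'cy': 243.33425807026182, 'position': array([ 461.2,    2.2, 1176.3]), 'rotation': array([-3. , -0. , -1.6])}
{'fx': 575.591957000363, 'fy': 575.591957000363, 'cx': 310.37382352973486, 'cy': 233.04174011151105, 'position': array([-123.2, -926.5, 1051.9]), 'rotation': array([-2.3,  0. , -0.7])}
blank top [{'point': [397.9, 263.7], 'conf': 0.74}] [{'bbox': [363.1, 255.0, 77.5, 12.2], 'conf': 0.71}]
blank side [{'point': [338.1, 309.9], 'conf': 0.68}] [{'bbox': [309.7, 281.7, 57.2, 51.6], 'conf': 0.57}]
jig top [{'point': [243.4, 272.1], 'conf': 0.7}] [{'bbox': [190.7, 225.3, 102.0, 86.9], 'conf': 0.64}, {'bbox': [304.1, 288.7, 37.6, 43.3], 'conf'
[... 155 characters left out ...]
'conf': 0.57}] [{'bbox': [185.8, 226.7, 108.4, 88.8], 'conf': 0.58}]
stop_face side [{'point': [269.4, 245.6], 'conf': 0.59}] [{'bbox': [201.3, 204.3, 98.3, 66.0], 'conf': 0.74}]
fence_zone top [{'point': [240.1, 267.3], 'conf': 0.98}, {'point': [278.7, 263.1], 'conf': 0.63}] [{'bbox': [189.3, 225.3, 103.5, 89.2], 'conf': 0.57}]
fence_zone side [{'point': [259.1, 288.7], 'conf': 0.33}] [{'bbox': [197.5, 203.8, 101.6, 68.7], 'conf': 0.97}]
cam_grip top [{'point': [256.1, 288.1], 'conf': 0.95}, {'point': [153.6, 214.9], 'conf': 0.67}] [{'bbox': [243.8, 284.6, 21.0, 19.9], 'conf': 0.82}]
cam_grip side [{'point': [243.9, 226.5], 'conf': 0.85}] [{'bbox': [232.6, 219.8, 18.8, 29.2], 'conf': 0.89}]
```

```bash
sed -i "s/np.array(m\['rotation'\])/R(m['rotation'])/g" h.py; cat >> h.py <<'E'
from scipy.spatial.transform import Rotation
def R(a): return Rotation.from_euler('xyz',a).as_matrix()
np.set_printoptions(precision=2,suppress=True)
E
python3 - <<'E'
from h import *
p=cv2.imread('pics/top0.png'); cv2.imwrite('pics/top0c.png',cv2.resize(p[200:350,170:460],None,fx=2.7,fy=2.7,interpolation=2))
print('blank',w('top',397.9,263.7,0),w('side',338.1,309.9,0))
print('jig',w('top',243.4,272.1,0),w('side',250.4,236.1,0))
print('stop',w('top',275,264.7,23),w('side',269.4,245.6,23))
print('fz',w('top',240.1,267.3,19))
print('grip',w('top',256.1,288.1,74),w('side',243.9,226.5,74))
for q in [(400,261),(370,265),(430,258),(256,290),(215,250)]: print(q,wd('top',*q))
E
```

```text
blank [ 535.5  -194.86    0.  ] [ 541.96 -197.38    0.  ]
jig [525.16 174.87   0.  ] [534.22 178.62   0.  ]
stop [539.29  97.37  23.  ] [537.46  87.41  23.  ]
fz [535.61 179.71  19.  ]
grip [484.76 136.11  74.  ] [497.27 146.16  74.  ]
(400, 261) [ 539.49 -194.27   34.33]
(370, 265) [ 532.02 -124.1    34.21]
(430, 258) [ 544.7  -264.7    33.59]
(256, 290) [481.37 142.09  27.15]
(215, 250) [578.74 239.96  11.42]
```

View pics/top0.png

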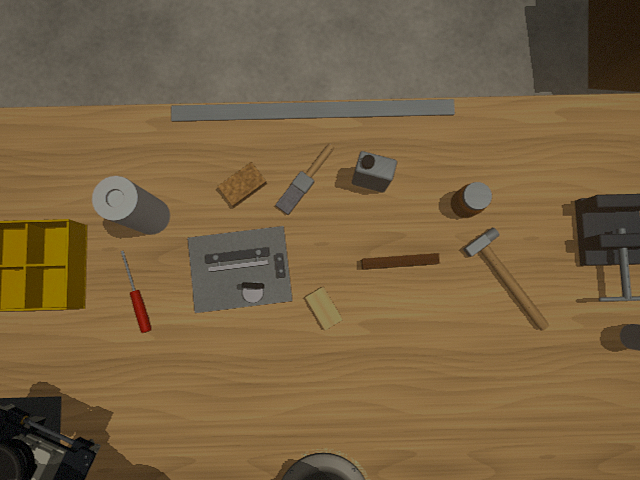

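View pics/side0.png

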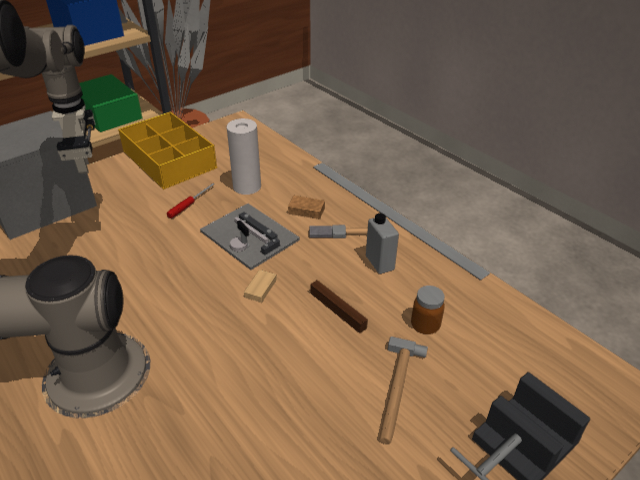

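View pics/top0c.png

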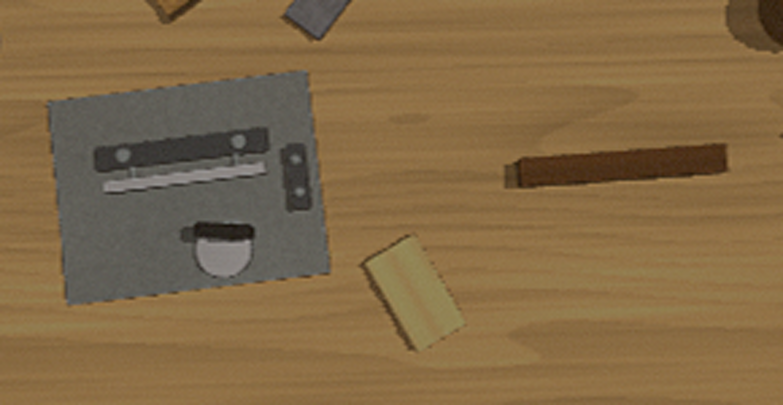

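The top view shows the jig at about (240,270), with its stop on the right (col ~280) and the cam handle at (252,287). The blank lies at (400,261), clear of everything. Next I'll fit both poses.

```bash
cat > fit.py <<'E'
from h import *
def cloud(n):
    d=np.load(f'{n}.npy'); m=bot.camera_model(n); v,u=np.mgrid[0:480,0:640]
    c=np.stack([(u-m['cx'])/m['fx']*d,(v-m['cy'])/m['fy']*d,d],-1)
    return c@R(m['rotation']).T+np.array(m['position'])
def rect(P): 
    (c,s,a)=cv2.minAreaRect(P[:,:2].astype(np.float32)); return c,s,a
E
python3 - <<'E'
from fit import *
C=cloud('top')
def sel(x0,x1,y0,y1,z0,z1): 
    m=(C[...,0]>x0)&(C[...,0]<x1)&(C[...,1]>y0)&(C[...,1]<y1)&(C[...,2]>z0)&(C[...,2]<z1); return C[m]
b=sel(490,590,-310,-90,28,40); print('blank',len(b),rect(b),np.median(b[:,2]))
v=np.linalg.svd(b[:,:2]-b[:,:2].mean(0),full_matrices=0)[2][0]; print('pca',b.mean(0),np.arctan2(v[1],v[0]))
j=sel(400,660,50,310,8,90); print('jig',len(j),rect(j))
print(np.histogram(j[:,2],bins=[8,10,14,16,20,24,28,32,36,60,70,80,90,100]))
# bench
print(np.median(sel(500,560,-60,20,-20,20)[:,2]))
for nm,zz in(('handle',(80,95)),('cam',(24,31))):
    q=sel(400,540,60,220,*zz); print(nm,len(q),rect(q) if len(q)>3 else '', q.mean(0))
# colour based outline of base
p=cv2.imread('pics/top0.png'); hsv=cv2.cvtColor(p,cv2.COLOR_BGR2HSV)
m=(hsv[...,1]<60).astype(np.uint8); m[:, :180]=0; m[:,300:]=0; m[:220]=0; m[320:]=0
cs,_=cv2.findContours(m,0,cv2.CHAIN_APPROX_NONE); c=max(cs,key=cv2.contourArea)
q=np.array([w('top',*x,12) for x in c[:,0]]); print('jigcol',rect(q))
E
```

```text
blank 792 ((540.3643188476562, -197.18594360351562), (24.065462112426758, 180.88739013671875), 2.6300084590911865) 32.88307465883361
pca [ 540.21 -196.23   32.95] 1.616256081405815
jig 6870 ((518.2247924804688, 180.80914306640625), (209.615966796875, 230.3379364013672), 5.460285186767578)
(array([1391, 3521,  495,   98,  296,  616,  206,   99,   24,    9,    2,
        113,    0]), array([  8,  10,  14,  16,  20,  24,  28,  32,  36,  60,  70,  80,  90,
       100]))
-1.0192776208284613
handle 117 ((491.3219909667969, 142.476806640625), (46.724700927734375, 11.749960899353027), 85.1817398071289) [491.31 142.07  85.89]
cam 292 ((496.9192810058594, 145.94802856445312), (86.32659149169922, 144.29307556152344), 0.6359132528305054) [486.76 153.19  26.94]
jigcol ((532.8316040039062, 183.03680419921875), (178.63803100585938, 229.62078857421875), 5.583703517913818)
```

```bash
cat >> h.py <<'E'
def jig2w(x,y,z,c=(532.8,182.7),a=0.0965):
    return np.array([c[0]+x*np.cos(a)-y*np.sin(a),c[1]+x*np.sin(a)+y*np.cos(a),z])
def w2jig(P,c=(532.8,182.7),a=0.0965):
    d=np.array(P)[...,:2]-c; return np.stack([d[...,0]*np.cos(a)+d[...,1]*np.sin(a),-d[...,0]*np.sin(a)+d[...,1]*np.cos(a),np.array(P)[...,2]],-1)
def st(target=None):
    o=bot.get_obs(); M=R(o['tcp_rot']); print('t %.2f'%o['time'],'pos',o['tool_pos'],'F',o['contact_force'],'M',o['moment'],'grip %.1f'%o['grip_width'],'q',o['joint_positions'])
    print('yaw of tool y %.3f'%np.arctan2(M[1,1],M[0,1]),'x axis',M[:,0])
    if target is not None: print('tool-frame shift cm',M.T@(np.array(target)-o['tool_pos'])/10)
    return o,M
E
python3 - <<'E'
from fit import *
st([540.3-50*np.sin(.0455)*1,-196.5+50,100])
J=w2jig(cloud('top').reshape(-1,3)); 
for nm,(x0,x1,y0,y1) in {'fence':(-15,50,-60,60),'stop':(-40,32,-112,-85)}.items():
    m=(J[:,0]>x0)&(J[:,0]<x1)&(J[:,1]>y0)&(J[:,1]<y1)&(J[:,2]>17); q=J[m]
    for lo in range(-110 if nm=='stop' else -15, 51 if nm=='fence' else -80,2):
        k=q[:,1 if nm=='stop' else 0]; s=(k>=lo)&(k<lo+2)
        if s.sum(): print(nm,lo,s.sum(),np.median(q[s,2]))
E
```

```text
t 1.10 pos [222.56 475.51 226.74] F [ 0.87  0.81 -0.23] M [-0.04 -0.01 -0.02] grip 91.9 q [ 0.99  0.34  1.52  0.    1.28 -0.15]
yaw of tool y 1.133 x axis [ 0.  0. -1.]
tool-frame shift cm [ 12.67 -42.96  54.94]
fence -11 1 17.684878042010496
fence -5 1 18.84557190029568
fence 1 32 24.162659351016487
fence 3 41 25.26506215099971
fence 5 45 24.940421597263366
fence 7 41 25.4480997243852
fence 9 47 24.670502630983037
fence 11 22 24.34053383701496
fence 13 4 22.61365375682408
fence 15 5 21.4214044651535
fence 17 4 20.169065605116543
fence 19 2 21.416707229753456
fence 21 38 23.28393064231011
fence 23 44 24.945841694615865
fence 25 44 24.856811197876596
fence 27 41 26.032821990207367
fence 29 48 25.97056919307022
fence 31 44 25.581092098431895
fence 33 40 25.715853174029917
fence 35 47 25.124591545604744
fence 37 40 25.714920538644265
fence 39 46 25.179692484553584
fence 41 19 23.080587474470803
stop -108 16 28.330255414387352
stop -106 21 32.95137705701768
stop -104 21 33.0797396504654
stop -102 20 33.961641569731796
stop -100 22 33.702288069422025
stop -98 20 33.72779629040372
stop -96 22 33.43563308200589
stop -94 23 32.602137919625875
stop -92 16 32.24753642498763
```

```bash
python3 - <<'E'
import cv2
p=cv2.imread('pics/top0.png'); cv2.imwrite('pics/jigzoom.png',cv2.resize(p[220:320,180:300],None,fx=6,fy=6,interpolation=0))
E
```

```text
(no output)
```

View pics/jigzoom.png

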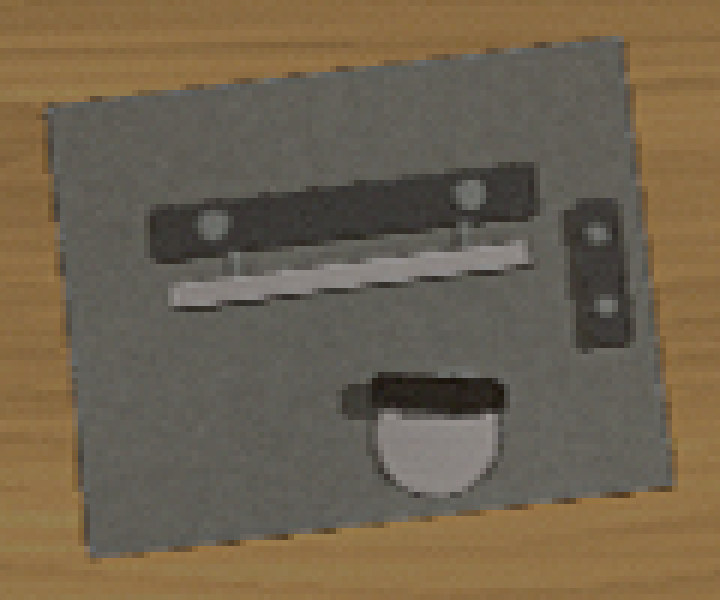

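Fence face measured at jig x≈+1.5, rail and fence tops at ≈26, and stop face at y≈-91, so all of them agree with the spec. The gripper body is 190 mm wide, so I'm checking the clearance to the tin and jar.

```bash
python3 - <<'E'
from fit import *
C=cloud('top').reshape(-1,3)
cap('side','side1.png')
S=cloud('side').reshape(-1,3)
for D,n in((C,'top'),(S,'side')):
  for nm,(x0,x1,y0,y1) in {'tin':(560,700,-230,-20),'jar':(500,680,-400,-215)}.items():
    for z0,z1 in((70,100),(100,125),(125,160)):
      q=D[(D[:,0]>x0)&(D[:,0]<x1)&(D[:,1]>y0)&(D[:,1]<y1)&(D[:,2]>z0)&(D[:,2]<z1)]
      if len(q)>10: print(n,nm,z0,len(q),np.percentile(q,1,0),np.percentile(q,99,0),rect(q))
E
```

```text
top jar 70 372 [ 644.18 -391.41   70.45] [ 679.71 -329.54   99.92] ((661.8162841796875, -360.48980712890625), (36.18629837036133, 67.04940795898438), 0.024660412222146988)
top jar 100 93 [ 648.41 -391.78  100.01] [ 679.27 -334.17  103.27] ((664.2205810546875, -363.6369934082031), (31.412078857421875, 58.101741790771484), 3.3946211338043213)
side jar 70 442 [ 643.21 -397.07   70.25] [ 679.48 -334.65   99.9 ] ((659.2515869140625, -365.95123291015625), (67.08912658691406, 41.232208251953125), 89.96640014648438)
side jar 100 36 [ 647.75 -392.99  100.04] [ 679.65 -341.39  103.99] ((662.9840698242188, -367.4469909667969), (32.76380920410156, 52.6828498840332), 1.4003111124038696)
```

```bash
python3 -m handwheel '[[[0,-2.55,3.245,0],[0,-2.55,3.245,0],[0,-2.55,3.245,0],[0,-2.55,3.245,0],[0,-2.55,3.245,0],[0,-2.55,3.245,0],[0,-2.55,3.245,0],[0,-2.55,3.245,0]]]' 1
python3 -m handwheel '[[[0,-2.55,3.245,0],[0,-2.55,3.245,0],[0,-2.55,3.245,0],[0,-2.55,3.245,0],[0,-2.55,3.245,0],[0,-2.55,3.245,0],[0,-2.55,3.245,0],[0,-2.55,3.245,0]]]'
python3 -m handwheel '[[[0,-2.55,3.245,0],[0,0,0,0.121],[0,0,0,0.121],[0,0,0,0.121],[0,0,0,0.121],[0,0,0,0.121],[0,0,0,0.121],[0,0,0,0.121]]]'
python3 -m handwheel '[[[0,0,0,0.121],[0,0,0,0.12],[0,0,0,0]]]'
python3 - <<'E'
from h import *
st([538.3,-151.7,19])
E
```

```text
time: 1.82
tool_pos: [371.7, 178.9, 227.0]
tcp_rot: [0.787, 1.57, 0.35]
contact_force: [1.4, 0.5, -0.1]
grip_width: 91.6
time: 2.48
tool_pos: [520.3, -116.2, 226.8]
tcp_rot: [0.829, 1.57, 0.391]
contact_force: [1.8, -0.3, -0.1]
grip_width: 92.0
time: 3.15
tool_pos: [538.4, -151.0, 226.6]
tcp_rot: [-2.963, 1.571, 2.029]
contact_force: [-0.7, 0.3, -0.2]
grip_width: 91.8
time: 3.4
tool_pos: [538.4, -151.0, 226.7]
tcp_rot: [2.772, 1.571, 1.242]
contact_force: [0.4, 0.4, -0.3]
grip_width: 92.1
t 3.40 pos [ 538.41 -150.97  226.69] F [ 0.45  0.38 -0.32] M [-0.11  0.05 -0.04] grip 92.1 q [-0.41  0.4   1.43  0.    1.31 -0.45]
yaw of tool y 0.041 x axis [ 0.  0. -1.]
tool-frame shift cm [20.77 -0.02  0.07]
```

```bash
python3 -m handwheel '[[[4,0,0,0],[4,0,0,0],[4,0,0,0],[4,0,0,0],[3,0,0,0],[1.3,0,0,0],[0.5,0,0,0],[0,0,0,0]]]' 0.5
python3 -m handwheel '[[[0,0,0,0],[0,0,0,0],[0,0,0,0],[0,0,0,0],[0,0,0,0],[0,0,0,0],[0,0,0,0],[0,0,0,0]]]' 0
python3 - <<'E'
from h import *
st()
E
```

```text
time: 4.07
tool_pos: [537.9, -150.7, 17.6]
tcp_rot: [-2.073, 1.569, 2.687]
contact_force: [-0.1, 0.1, 0.0]
grip_width: 46.5
time: 4.73
tool_pos: [539.1, -151.2, 19.9]
tcp_rot: [1.168, 1.569, -0.358]
contact_force: [-1.1, 0.4, 6.3]
grip_width: 23.7
t 4.73 pos [ 539.13 -151.23   19.91] F [-1.11  0.4   6.32] M [-0.02  0.21  0.01] grip 23.7 q [-0.41  0.64  1.66  0.    0.83 -0.46]
yaw of tool y 0.045 x axis [ 0. -0. -1.]
```

```bash
python3 -m handwheel '[[[-1,0,0,0],[-2,0,0,0],[-3,0,0,0],[-3,0,0,0],[-3,0,0,0],[0,0,0,0]]]'
python3 - <<'E'
from h import *
cap('top','top2.png'); cap('side','side2.png')
st(jig2w(-12.5,53.5,140))
E
```

```text
time: 5.23
tool_pos: [541.3, -152.1, 145.4]
tcp_rot: [1.131, 1.56, -0.394]
contact_force: [0.4, -0.8, -1.1]
grip_width: 23.6
t 5.33 pos [ 538.79 -151.11  140.19] F [ 0.05 -0.03 -0.45] M [ 0.01  0.03 -0.03] grip 23.7 q [-0.41  0.48  1.55  0.    1.1  -0.46]
yaw of tool y 0.045 x axis [ 0. -0. -1.]
tool-frame shift cm [ -0.03  -0.62 -38.65]
```

View pics/side2.png

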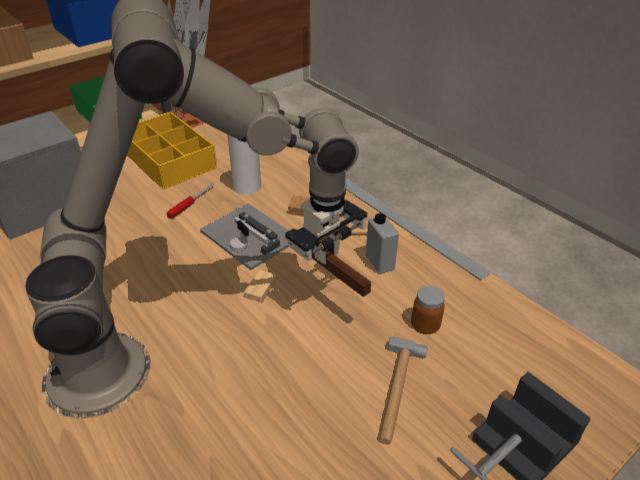

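The side view shows the blank held level in the gripper at about (345,270) and clear of the tin. Carrying it to the jig.

```bash
python3 -m handwheel '[[[0,0,-2,0],[0,0,-3.5,0],[0,0,-4,0],[0,0,-4,0],[0,0,-4,0],[0,0,-4,0],[0,0,-4,0],[0,0,-4,0]]]'
python3 -m handwheel '[[[0,0,-4,0],[0,0,-3,0],[0,0,-2.15,0],[0,-0.6,0,-0.026],[0,0,0,-0.025],[0,0,0,0],[0,0,0,0],[0,0,0,0]]]'
python3 - <<'E'
from fit import *
cap('top','top3.png')
st(jig2w(-12.5,53.5,140))
D=cloud('top').reshape(-1,3); J=w2jig(D)
m=(abs(J[:,0]+12)<25)&(J[:,1]<8)&(J[:,1]>-110)&(J[:,2]>125)&(J[:,2]<170); q=J[m]; print(len(q),q.min(0),q.max(0),rect(q),np.median(q[:,2]))
p=cv2.imread('pics/top3.png'); cv2.imwrite('pics/top3c.png',cv2.resize(p[170:350,170:350],None,fx=3.3,fy=3.3,interpolation=2))
E
```

```text
time: 6.0
tool_pos: [523.5, 145.4, 137.1]
tcp_rot: [-1.506, 1.567, -3.032]
contact_force: [1.1, -0.1, -0.6]
grip_width: 23.7
time: 6.67
tool_pos: [515.2, 233.7, 138.5]
tcp_rot: [-1.2, 1.57, -2.677]
contact_force: [1.0, -0.9, -1.0]
grip_width: 23.8
t 6.72 pos [515.34 233.77 138.63] F [ 0.04 -0.15 -0.76] M [-0.01  0.07  0.01] grip 24.1 q [ 0.29  0.5   1.54 -0.    1.11  0.2 ]
yaw of tool y 0.094 x axis [-0. -0. -1.]
tool-frame shift cm [-0.14 -0.   -0.1 ]
546 [-25.65 -83.54 125.28] [ -1.5    7.91 156.71] ((-13.573586463928223, -37.814979553222656), (24.15129280090332, 91.45465087890625), 4.726209226646461e-06) 151.20310787891867
```

View pics/top3c.png

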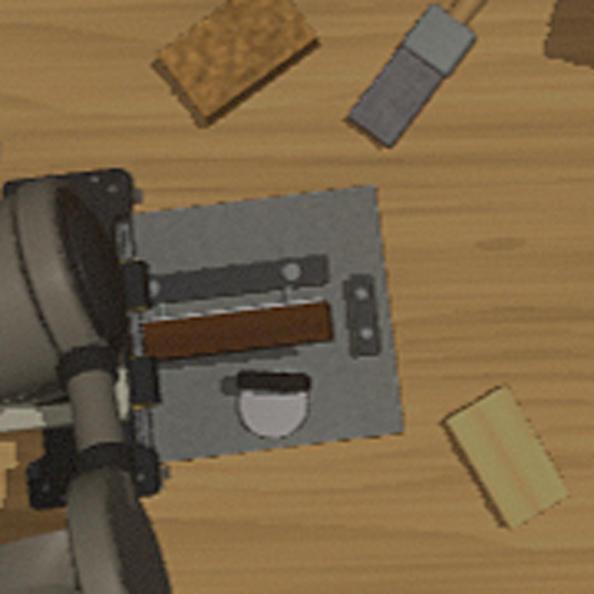

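The blank is parallel to the slot, with its end about 8 mm short of the stop and its centre at jig x≈-13. Lowering.

```bash
python3 -m handwheel '[[[2,0,0,0],[3,0,0,0],[2.5,0,0,0],[1.5,0,0,0],[0.8,0,0,0],[0.4,0,0,0],[0,0,0,0],[0,0,0,0]]]'
python3 - <<'E'
from fit import *
st(jig2w(-12.5,53.5,32))
E
```

```text
time: 7.38
tool_pos: [515.8, 234.9, 37.6]
tcp_rot: [1.797, 1.569, 0.322]
contact_force: [0.9, -0.0, 0.1]
grip_width: 23.6
t 7.38 pos [515.83 234.85  37.62] F [ 0.88 -0.02  0.11] M [-0.03  0.09 -0.02] grip 23.6 q [0.29 0.63 1.63 0.   0.88 0.2 ]
yaw of tool y 0.096 x axis [ 0.  0. -1.]
tool-frame shift cm [ 0.56 -0.06  0.  ]
```

```bash
python3 -m handwheel '[[[0.3,0,0,0],[0.1,0,0,0],[0,0,0,0],[0,0,0,0]]]'
python3 -m handwheel '[[[0.1,0,0,0],[0,0,0,0],[0,0,0,0]]]'
python3 -m handwheel '[[[0.05,0,0,0],[0,0,0,0],[0,0,0,0]]]'
python3 -m handwheel '[[[0.05,0,0,0],[0,0,0,0],[0,0,0,0]]]'
```

```text
time: 7.72
tool_pos: [515.2, 235.0, 33.1]
tcp_rot: [1.834, 1.57, 0.359]
contact_force: [0.3, 0.8, -0.7]
grip_width: 23.7
time: 7.97
tool_pos: [515.3, 235.0, 32.0]
tcp_rot: [1.875, 1.57, 0.4]
contact_force: [1.0, 0.6, 0.7]
grip_width: 23.8
time: 8.22
tool_pos: [515.3, 235.0, 31.9]
tcp_rot: [1.803, 1.57, 0.328]
contact_force: [-1.6, 0.3, 4.8]
grip_width: 24.0
time: 8.47
tool_pos: [515.2, 235.0, 31.9]
tcp_rot: [1.791, 1.57, 0.316]
contact_force: [-2.9, -0.8, 9.2]
grip_width: 23.6
```

It has touched down on the base at TCP z=31.9, as predicted. Easing the load and sliding towards the stop.

```bash
python3 -m handwheel '[[[-0.1,0,0,0],[0,0,0.25,0],[0,0,0.2,0],[0,0,0,0],[0,0,0,0]]]'
for i in 1; do :; done
python3 -m handwheel '[[[0,0,0.1,0],[0,0,0,0],[0,0,0,0]]]'
python3 -m handwheel '[[[0,0,0.1,0],[0,0,0,0],[0,0,0,0]]]'
python3 -m handwheel '[[[0,0,0.05,0],[0,0,0,0],[0,0,0,0]]]'
```

```text
time: 8.88
tool_pos: [515.8, 230.3, 32.0]
tcp_rot: [1.803, 1.57, 0.328]
contact_force: [-0.7, 0.4, 2.7]
grip_width: 23.6
time: 9.13
tool_pos: [515.8, 229.6, 31.9]
tcp_rot: [1.961, 1.57, 0.486]
contact_force: [0.7, 2.9, 5.1]
grip_width: 23.8
time: 9.38
tool_pos: [515.9, 228.6, 31.9]
tcp_rot: [2.094, 1.57, 0.619]
contact_force: [0.1, 4.2, 4.8]
grip_width: 23.5
time: 9.63
tool_pos: [515.9, 228.1, 32.0]
tcp_rot: [2.106, 1.57, 0.631]
contact_force: [0.5, 3.5, 4.5]
grip_width: 23.6
```

```bash
python3 -m handwheel '[[[-0.05,0,0.05,0],[0,0,0,0],[0,0,0,0]]]'
python3 -m handwheel '[[[0,0,0.05,0],[0,0,0,0],[0,0,0,0]]]'
python3 -m handwheel '[[[0,0,0.05,0],[0,0,0,0],[0,0,0,0]]]'
python3 -m handwheel '[[[0,0,0.05,0],[0,0,0,0],[0,0,0,0]]]'
```

```text
time: 9.88
tool_pos: [515.5, 227.0, 32.0]
tcp_rot: [-1.056, 1.57, -2.53]
contact_force: [-0.7, 1.2, 2.0]
grip_width: 23.4
time: 10.13
tool_pos: [515.5, 226.7, 32.0]
tcp_rot: [-1.219, 1.57, -2.693]
contact_force: [-0.2, -0.2, 0.9]
grip_width: 23.7
time: 10.38
tool_pos: [515.6, 226.6, 32.0]
tcp_rot: [-2.147, 1.57, 2.661]
contact_force: [-0.6, 2.9, -0.2]
grip_width: 23.9
time: 10.63
tool_pos: [515.7, 226.6, 32.2]
tcp_rot: [-2.996, 1.57, 1.812]
contact_force: [-1.4, 5.4, -1.5]
grip_width: 23.7
```

The position has stalled at y=226.6 with force rising, so it's against the stop. Now feeling for the fence along +x.

```bash
python3 -m handwheel '[[[0,0.1,-0.05,0],[0,0,0,0],[0,0,0,0]]]'
python3 -m handwheel '[[[0,0.1,0,0],[0,0,0,0],[0,0,0,0]]]'
python3 -m handwheel '[[[0,0.05,0,0],[0,0,0,0],[0,0,0,0]]]'
python3 -m handwheel '[[[0,0.05,0,0],[0,0,0,0],[0,0,0,0]]]'
```

```text
time: 10.88
tool_pos: [516.4, 226.7, 32.0]
tcp_rot: [-1.866, 1.57, 2.942]
contact_force: [-1.9, 4.1, -0.6]
grip_width: 23.7
time: 11.13
tool_pos: [517.0, 226.8, 32.0]
tcp_rot: [-1.828, 1.569, 2.98]
contact_force: [-3.3, 5.0, 1.6]
grip_width: 23.7
time: 11.38
tool_pos: [517.0, 226.8, 32.0]
tcp_rot: [-1.729, 1.568, 3.078]
contact_force: [-5.1, 4.5, 1.6]
grip_width: 23.4
time: 11.63
tool_pos: [517.2, 226.8, 32.0]
tcp_rot: [-1.667, 1.567, 3.141]
contact_force: [-6.2, 3.8, 3.0]
grip_width: 24.0
```

```bash
python3 -m handwheel '[[[0,-0.1,0,0],[0,0,0,0],[0,0,0,0]]]'
python3 -m handwheel '[[[0,-0.05,0,0],[0,0,0,0],[0,0,0,0]]]'
python3 -m handwheel '[[[0,-0.05,0,0],[0,0,0,0],[0,0,0,0]]]'
```

```text
time: 11.88
tool_pos: [516.8, 226.7, 32.0]
tcp_rot: [-1.768, 1.569, 3.039]
contact_force: [-4.0, 4.1, 0.3]
grip_width: 23.5
time: 12.13
tool_pos: [516.6, 226.7, 32.0]
tcp_rot: [-1.823, 1.569, 2.985]
contact_force: [-2.2, 4.3, 0.3]
grip_width: 24.0
time: 12.38
tool_pos: [516.4, 226.7, 32.1]
tcp_rot: [-1.957, 1.57, 2.851]
contact_force: [-2.8, 4.6, -0.0]
grip_width: 23.9
```

```bash
python3 -m handwheel '[[[0,0,0,0],[0,0,0,0],[0,0,0,0],[0,0,0,0]]]' 0.42
python3 -m handwheel '[[[-0.5,0,0,0],[-1,0,0,0],[-3,0,0,0],[-4,0,0,0],[-4,0,0,0],[-1.5,0,0,0],[0,0,0,0],[0,0,0,0]]]'
python3 - <<'E'
from fit import *
cap('top','top4.png'); cap('side','side4.png')
o,M=st(jig2w(-45,-35,150))
J=w2jig(cloud('top').reshape(-1,3))
m=(abs(J[:,0]+10)<28)&(abs(J[:,1])<100)&(J[:,2]>38)&(J[:,2]<53); q=J[m]; print(len(q),rect(q),np.median(q[:,2]))
p=cv2.imread('pics/top4.png'); cv2.imwrite('pics/top4c.png',cv2.resize(p[170:350,170:350],None,fx=3.3,fy=3.3,interpolation=2))
p=cv2.imread('pics/side4.png'); cv2.imwrite('pics/side4c.png',cv2.resize(p[160:300,160:340],None,fx=4,fy=4,interpolation=2))
E
```

```text
time: 12.72
tool_pos: [517.1, 226.1, 32.3]
tcp_rot: [0.707, 1.57, -0.767]
contact_force: [0.3, 0.1, -0.1]
grip_width: 38.0
time: 13.38
tool_pos: [517.2, 226.6, 173.8]
tcp_rot: [1.73, 1.568, 0.255]
contact_force: [0.4, 0.0, -1.0]
grip_width: 38.9
t 13.48 pos [516.01 226.21 171.3 ] F [ 0.17  0.11 -0.3 ] M [-0.06  0.12  0.03] grip 38.9 q [ 0.28  0.46  1.5  -0.    1.18  0.18]
yaw of tool y 0.096 x axis [-0. -0. -1.]
tool-frame shift cm [ 2.14 -3.24  7.99]
671 ((-12.859472274780273, -17.24762725830078), (37.73516082763672, 165.69769287109375), 5.321619987487793) 45.16704132751988
```

View pics/top4c.png

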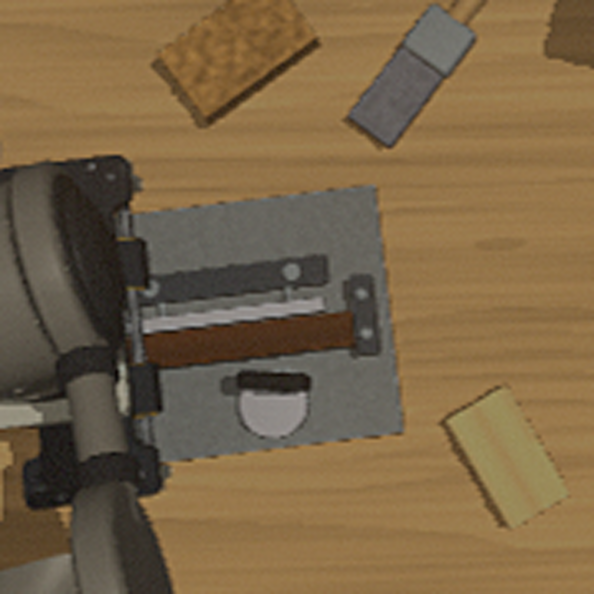

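View pics/side4c.png

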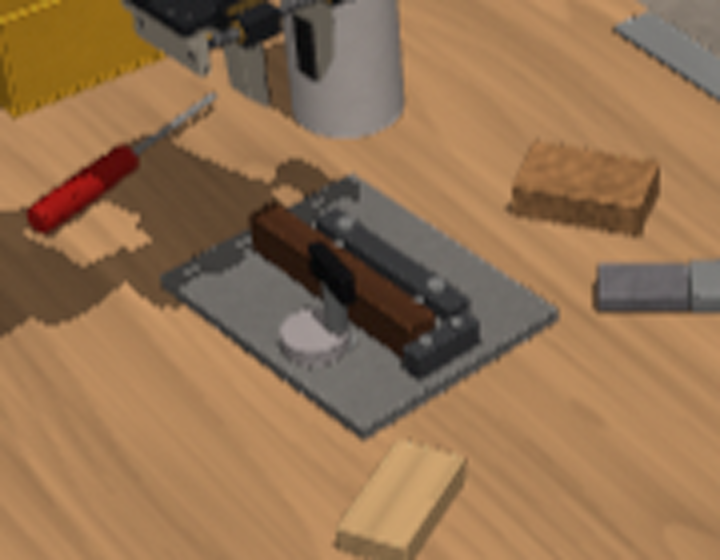

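The views show the blank seated against fence and stop (top crop: right end at (352,330) touching the stop, fence strip parallel to it). Going over the cam handle.

```bash
python3 -m handwheel '[[[0,-0.8,2,0],[0,-0.8,2,0],[0,-0.8,2,0],[0,-0.8,2,0],[0,0,0,0.09],[0,0,0,0.09],[0,0,0,0],[0,0,0,0]]]' 0.5
python3 - <<'E'
from fit import *
o,M=st([491.4,143.2,58])
E
```

```text
time: 14.15
tool_pos: [492.0, 143.7, 171.0]
tcp_rot: [-1.386, 1.568, -3.038]
contact_force: [0.0, -0.6, -0.2]
grip_width: 46.0
t 14.15 pos [492.02 143.66 171.03] F [ 0.01 -0.65 -0.21] M [-0.11  0.09 -0.02] grip 46.0 q [0.13 0.37 1.64 0.   1.13 0.22]
yaw of tool y -0.082 x axis [-0. -0. -1.]
tool-frame shift cm [11.3  -0.03  0.05]
```

```bash
python3 -m handwheel '[[[2,0,0,0],[3,0,0,0],[3,0,0,0],[2,0,0,0],[0.9,0,0,0],[0.4,0,0,0],[0,0,0,0],[0,0,0,0]]]'
python3 -m handwheel '[[[0,0,0,0],[0,0,0,0],[0,0,0,0],[0,0,0,0],[0,0,0,0],[0,0,0,0],[0,0,0,0],[0,0,0,0]]]' 0
python3 - <<'E'
from fit import *
o,M=st([491.4,143.2,58])
E
```

```text
time: 14.82
tool_pos: [493.3, 144.0, 60.0]
tcp_rot: [1.833, 1.569, 0.179]
contact_force: [0.8, -0.5, 0.7]
grip_width: 45.8
time: 15.48
tool_pos: [491.9, 143.9, 59.5]
tcp_rot: [-1.549, 1.569, 3.08]
contact_force: [-3.2, 0.5, 5.9]
grip_width: 13.8
t 15.48 pos [491.93 143.88  59.46] F [-3.23  0.54  5.92] M [ 0.    0.86 -0.07] grip 13.8 q [0.13 0.52 1.77 0.   0.85 0.22]
yaw of tool y -0.084 x axis [-0.  0. -1.]
tool-frame shift cm [ 0.15 -0.05  0.07]
```

```bash
python3 -m handwheel '[[[0,0,0,0],[0,0,0,0],[0,0,0,0],[0,0,0,0]]]'
python3 - <<'E'
from fit import *
o,M=st([491.4,143.2,58])
E
```

```text
time: 15.82
tool_pos: [492.0, 143.9, 59.5]
tcp_rot: [-1.551, 1.57, 3.078]
contact_force: [-4.4, 0.2, 6.6]
grip_width: 14.1
t 15.82 pos [491.96 143.89  59.45] F [-4.43  0.23  6.57] M [-0.04  0.84 -0.01] grip 14.1 q [0.13 0.52 1.77 0.   0.85 0.22]
yaw of tool y -0.084 x axis [-0.  0. -1.]
tool-frame shift cm [ 0.15 -0.05  0.07]
```

The width reads 14.1 mm for a 12 mm bar. The tips are probably catching the 16 mm stem below the handle, since TCP z 59.5 is under the bar's underside at 61. Re-gripping higher.

```bash
python3 -m handwheel '[[[0,0,0,0],[0,0,0,0],[0,0,0,0],[-0.35,0,0,0],[-0.3,0,0,0],[0,0,0,0],[0,0,0,0]]]' 0.4
python3 - <<'E'
from fit import *
o,M=st([491.4,143.2,58])
E
python3 -m handwheel '[[[0,0,0,0],[0,0,0,0],[0,0,0,0],[0,0,0,0],[0,0,0,0],[0,0,0,0],[0,0,0,0],[0,0,0,0]]]' 0
python3 - <<'E'
from fit import *
o,M=st([491.4,143.2,58])
E
```

```text
time: 16.4
tool_pos: [493.0, 143.8, 66.0]
tcp_rot: [1.856, 1.57, 0.201]
contact_force: [-0.5, -0.1, 1.0]
grip_width: 37.3
t 16.40 pos [492.98 143.83  66.04] F [-0.52 -0.1   0.97] M [-0.11  0.02 -0.03] grip 37.3 q [0.13 0.51 1.76 0.   0.87 0.22]
yaw of tool y -0.084 x axis [ 0.  0. -1.]
tool-frame shift cm [ 0.8  -0.15  0.08]
time: 17.07
tool_pos: [491.9, 143.9, 65.7]
tcp_rot: [-1.455, 1.569, -3.11]
contact_force: [-5.6, -0.3, 5.0]
grip_width: 11.6
t 17.07 pos [491.92 143.85  65.72] F [-5.58 -0.29  4.99] M [0.03 0.91 0.12] grip 11.6 q [0.13 0.51 1.76 0.   0.87 0.22]
yaw of tool y -0.084 x axis [-0. -0. -1.]
tool-frame shift cm [ 0.77 -0.05  0.07]
```

```bash
python3 -m handwheel '[[[-0.05,-0.1,0,0],[0,0,0,0],[0,0,0,0]]]'
python3 - <<'E'
from fit import *
o,M=st()
E
```

```text
time: 17.32
tool_pos: [491.8, 143.8, 65.8]
tcp_rot: [1.892, 1.571, 0.237]
contact_force: [0.5, 0.7, -5.4]
grip_width: 11.9
t 17.32 pos [491.83 143.85  65.8 ] F [ 0.47  0.71 -5.39] M [-0.05 -0.02  0.13] grip 11.9 q [0.13 0.51 1.76 0.   0.87 0.22]
yaw of tool y -0.084 x axis [ 0.  0. -1.]
```

Now 11.9 mm wide with small lateral force. Turning clockwise to about 0.78 first.

```bash
python3 -m handwheel '[[[0,0,0,0.1],[0,0,0,0.1],[0,0,0,0.1],[0,0,0,0]]]'
python3 -m handwheel '[[[0.02,0,0,0.1],[0,0,0,0.1],[0,0,0,0.1],[0,0,0,0],[0,0,0,0]]]'
python3 - <<'E'
from fit import *
o,M=st()
E
```

```text
time: 17.65
tool_pos: [491.6, 143.9, 65.8]
tcp_rot: [-1.692, 1.57, 2.632]
contact_force: [0.4, 0.2, -6.2]
grip_width: 11.8
time: 18.07
tool_pos: [491.5, 144.0, 65.8]
tcp_rot: [-1.456, 1.57, 2.577]
contact_force: [-1.1, 1.8, -5.1]
grip_width: 11.8
t 18.07 pos [491.49 143.98  65.8 ] F [-1.12  1.81 -5.07] M [ 0.17  0.25 -0.16] grip 11.8 q [0.14 0.51 1.76 0.   0.87 0.81]
yaw of tool y -0.680 x axis [-0.  0. -1.]
```

```bash
cat > s.py <<'E'
from h import *
o=bot.get_obs(); M=R(o['tcp_rot']); y=np.arctan2(M[1,1],M[0,1])
print('theta %.3f'%(.0965-y),'F',o['contact_force'],'M',o['moment'],'tau6 %.3f'%o['tau'][5],'tau',o['tau'][[0,3,4]])
E
python3 s.py
python3 -m handwheel '[[[0,0,0,0.04]]]' >/dev/null; python3 s.py
python3 -m handwheel '[[[0,0,0,0.04]]]' >/dev/null; python3 s.py
python3 -m handwheel '[[[0,0,0,0.04]]]' >/dev/null; python3 s.py
python3 -m handwheel '[[[0,0,0,0]]]' >/dev/null; python3 s.py
python3 -m handwheel '[[[0,0,0,0]]]' >/dev/null; python3 s.py
```

```text
theta 0.776 F [-1.12  1.81 -5.07] M [ 0.17  0.25 -0.16] tau6 0.186 tau [-0.65 -0.37 -0.22]
theta 0.815 F [-1.01  2.3  -3.91] M [0.21 0.27 0.04] tau6 -1.028 tau [-1.16 -0.33 -0.21]
theta 0.857 F [-0.5   1.6  -5.83] M [0.24 0.23 0.14] tau6 -0.602 tau [-1.12 -0.31 -0.25]
theta 0.897 F [-1.48  1.7  -4.48] M [0.23 0.28 0.16] tau6 -0.479 tau [-1.19 -0.29 -0.27]
theta 0.898 F [-1.15  2.15 -4.78] M [0.24 0.28 0.01] tau6 0.465 tau [-0.93 -0.46 -0.27]
theta 0.897 F [-0.7   1.73 -5.68] M [ 0.26  0.31 -0.12] tau6 -0.051 tau [-1.01 -0.56 -0.26]
```

Moving torque is 0.16 N·m, which is the free-turn value, so there's no contact yet. Continuing in small steps.

```bash

python3 -m handwheel '[[[0,0,0,0.03],[0,0,0,0.03]]]' >/dev/null; python3 s.py
python3 -m handwheel '[[[0,0,0,0.03]]]' >/dev/null; python3 s.py
python3 -m handwheel '[[[0,0,0,0.03]]]' >/dev/null; python3 s.py
python3 -m handwheel '[[[0,0,0,0.03]]]' >/dev/null; python3 s.py
python3 -m handwheel '[[[0,0,0,0.03]]]' >/dev/null; python3 s.py
```

```text
theta 0.958 F [-1.    3.27 -5.75] M [0.36 0.29 0.1 ] tau6 -0.413 tau [-1.52 -0.49 -0.28]
theta 0.988 F [-0.75  1.8  -5.91] M [0.36 0.35 0.17] tau6 -0.288 tau [-1.62 -0.46 -0.29]
theta 1.018 F [-0.81  2.46 -5.33] M [0.37 0.37 0.2 ] tau6 -0.282 tau [-1.66 -0.48 -0.31]
theta 1.048 F [-2.06  2.54 -5.44] M [0.41 0.29 0.19] tau6 -0.285 tau [-1.7  -0.5  -0.32]
theta 1.078 F [-1.4   3.17 -5.2 ] M [0.37 0.33 0.22] tau6 -0.286 tau [-1.74 -0.52 -0.32]
```

```bash

python3 -m handwheel '[[[0,0,0,0.025]]]' >/dev/null; python3 s.py
python3 -m handwheel '[[[0,0,0,0.025]]]' >/dev/null; python3 s.py
python3 -m handwheel '[[[0,0,0,0.025]]]' >/dev/null; python3 s.py
```

```text
theta 1.103 F [-1.39  2.72 -5.34] M [0.39 0.31 0.19] tau6 -0.134 tau [-1.78 -0.54 -0.33]
theta 1.128 F [-1.85  2.45 -5.72] M [0.45 0.39 0.2 ] tau6 -0.196 tau [-1.81 -0.56 -0.34]
theta 1.153 F [-1.22  3.12 -4.9 ] M [0.45 0.39 0.16] tau6 -0.207 tau [-1.85 -0.58 -0.34]
```

```bash

python3 -m handwheel '[[[0,0,0,0.025]]]' >/dev/null; python3 s.py
python3 -m handwheel '[[[0,0,0,0.025]]]' >/dev/null; python3 s.py
python3 -m handwheel '[[[0,0,0,0.025]]]' >/dev/null; python3 s.py
```

```text
theta 1.178 F [-2.22  3.26 -5.35] M [0.45 0.42 0.24] tau6 -0.201 tau [-1.9  -0.59 -0.35]
theta 1.203 F [-1.23  3.04 -5.56] M [0.51 0.31 0.27] tau6 -0.139 tau [-2.05 -0.59 -0.39]
theta 1.228 F [-1.66  3.55 -5.34] M [0.53 0.44 0.3 ] tau6 -0.079 tau [-2.16 -0.58 -0.4 ]
```

```bash

python3 - <<'E'
from fit import *
cap('top','top5.png'); cap('side','side5.png'); st()
p=cv2.imread('pics/top5.png'); cv2.imwrite('pics/top5c.png',cv2.resize(p[200:330,180:310],None,fx=4.5,fy=4.5,interpolation=2))
p=cv2.imread('pics/side5.png'); cv2.imwrite('pics/side5c.png',cv2.resize(p[180:280,180:310],None,fx=5.5,fy=5.5,interpolation=2))
E
```

```text
t 19.58 pos [491.26 144.19  65.79] F [-0.98  3.59 -5.91] M [0.56 0.4  0.19] grip 11.8 q [0.14 0.51 1.76 0.   0.87 1.27]
yaw of tool y -1.131 x axis [-0.  0. -1.]
```

View pics/top5c.png

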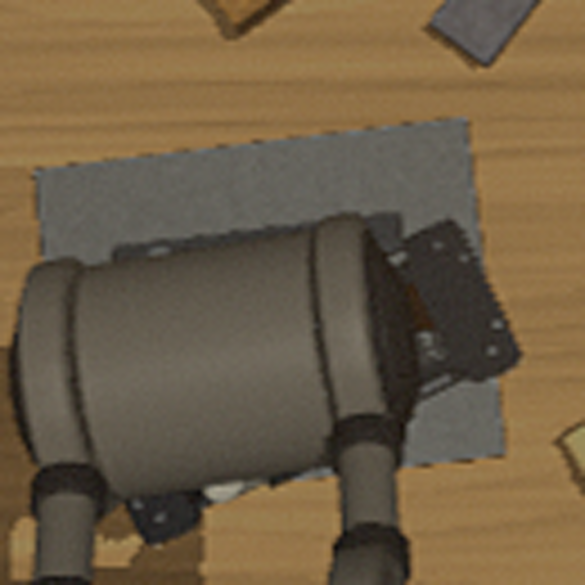

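View pics/side5c.png

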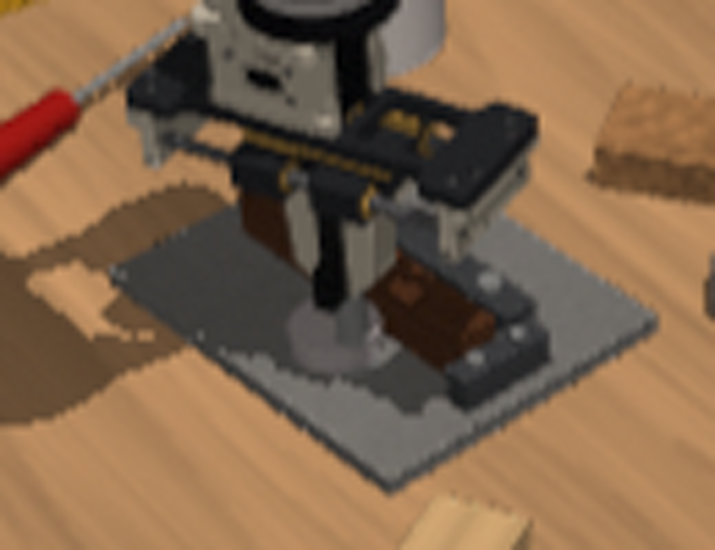

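The side view shows the handle held in the jaws and the blank still seated against the stop at about (465,350). Torque starts to rise from ≈1.165. Continuing towards a rise of about 0.25 N·m.

```bash

python3 -m handwheel '[[[0,0,0,0.02]]]' >/dev/null; python3 s.py
python3 -m handwheel '[[[0,0,0,0.02]]]' >/dev/null; python3 s.py
python3 -m handwheel '[[[0,0,0,0.02]]]' >/dev/null; python3 s.py
```

```text
theta 1.248 F [-1.76  4.06 -6.99] M [0.69 0.46 0.34] tau6 -0.171 tau [-2.86 -0.83 -0.49]
theta 1.270 F [-2.11  5.3  -6.06] M [0.81 0.51 0.42] tau6 -0.032 tau [-3.16 -0.93 -0.54]
theta 1.291 F [-2.04  4.43 -6.34] M [0.84 0.57 0.46] tau6 0.125 tau [-3.25 -0.93 -0.55]
```

Torque is up 0.27 N·m, so about 10.8 N. By angle (0.126 rad past contact) it's about 9 N. Stopping here and releasing.

```bash

python3 -m handwheel '[[[0,0,0,0]]]' >/dev/null; python3 s.py
python3 -m handwheel '[[[0,0,0,0],[0,0,0,0]]]' >/dev/null; python3 s.py
python3 -m handwheel '[[[0,0,0,0],[0,0,0,0],[0,0,0,0],[0,0,0,0]]]' 0.4; python3 s.py
python3 -m handwheel '[[[-1,0,0,0],[-2,0,0,0],[-3,0,0,0],[-3,0,0,0],[-3,0,0,0],[-1,0,0,0],[0,0,0,0]]]'
```

```text
theta 1.291 F [-3.28  4.66 -5.6 ] M [0.85 0.52 0.41] tau6 0.653 tau [-3.11 -0.94 -0.53]
theta 1.290 F [-1.65  4.44 -6.4 ] M [0.77 0.53 0.44] tau6 0.377 tau [-3.09 -0.95 -0.53]
time: 20.42
tool_pos: [492.5, 143.6, 66.6]
tcp_rot: [2.731, 1.569, -0.035]
contact_force: [0.3, -0.3, 0.3]
grip_width: 33.2
theta 1.291 F [ 0.33 -0.34  0.25] M [-0.08  0.15 -0.04] tau6 0.000 tau [ 0.04  0.03 -0.08]
time: 21.0
tool_pos: [493.4, 144.0, 199.6]
tcp_rot: [2.89, 1.564, 0.125]
contact_force: [0.4, -0.2, 0.4]
grip_width: 36.7
```

```bash

python3 -m handwheel '[[[0,-3,0,0],[0,-3.5,0,0],[0,-3.5,0,0],[0,-3.5,0,0],[0,-3,0,0],[0,-1,0,0],[0,0,0,0],[0,0,0,0]]]'
python3 - <<'E'
from fit import *
cap('top','top6.png'); cap('side','side6.png'); st()
J=w2jig(cloud('top').reshape(-1,3))
def f(n,x0,x1,y0,y1,z0,z1):
    q=J[(J[:,0]>x0)&(J[:,0]<x1)&(J[:,1]>y0)&(J[:,1]<y1)&(J[:,2]>z0)&(J[:,2]<z1)]
    print(n,len(q),q.min(0),q.max(0),rect(q))
f('handle',-80,-5,-70,10,78,95)
f('blank',-26,12,-100,100,40,52); f('blank lower half',-26,12,-100,-62,40,52)
p=cv2.imread('pics/top6.png'); cv2.imwrite('pics/top6c.png',cv2.resize(p[200:330,180:310],None,fx=4.5,fy=4.5,interpolation=2))
p=cv2.imread('pics/side6.png'); cv2.imwrite('pics/side6c.png',cv2.resize(p[180:280,180:310],None,fx=5.5,fy=5.5,interpolation=2))
E
```

```text
time: 21.67
tool_pos: [426.9, 306.1, 195.0]
tcp_rot: [0.424, 1.569, -2.34]
contact_force: [0.4, -0.6, -0.8]
grip_width: 36.4
t 21.77 pos [427.65 305.31 195.47] F [-0.51 -0.13  0.21] M [-0.05  0.13 -0.02] grip 36.8 q [ 0.47  0.37  1.57 -0.    1.2   1.67]
yaw of tool y -1.195 x axis [-0. -0. -1.]
handle 121 [-67.89 -46.51  78.31] [-21.95 -25.64  90.45] ((-45.28459930419922, -35.547447204589844), (47.57556915283203, 12.364490509033203), 17.786645889282227)
blank 820 [-20.57 -90.2   40.03] [ 3.7  89.03 51.52] ((-8.451679229736328, -0.583709716796875), (179.2319793701172, 24.26552391052246), 89.990966796875)
blank lower half 131 [-20.3 -90.2  40.5] [  3.67 -62.07  51.37] ((-8.321939468383789, -76.08341979980469), (28.15391731262207, 23.808364868164062), 89.6265640258789)
```

View pics/top6c.png

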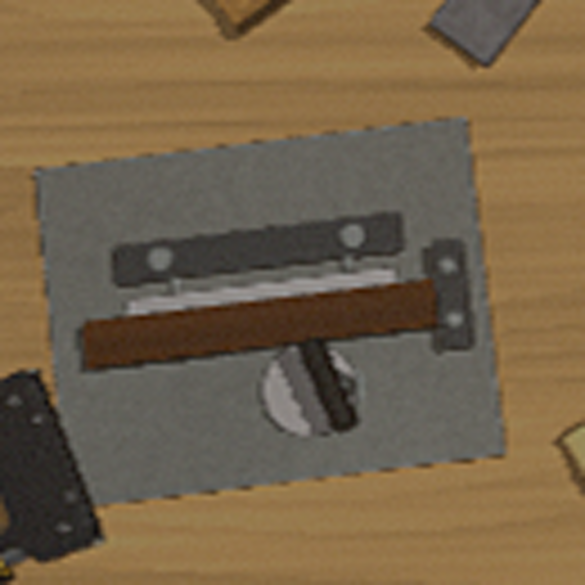

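View pics/side6c.png

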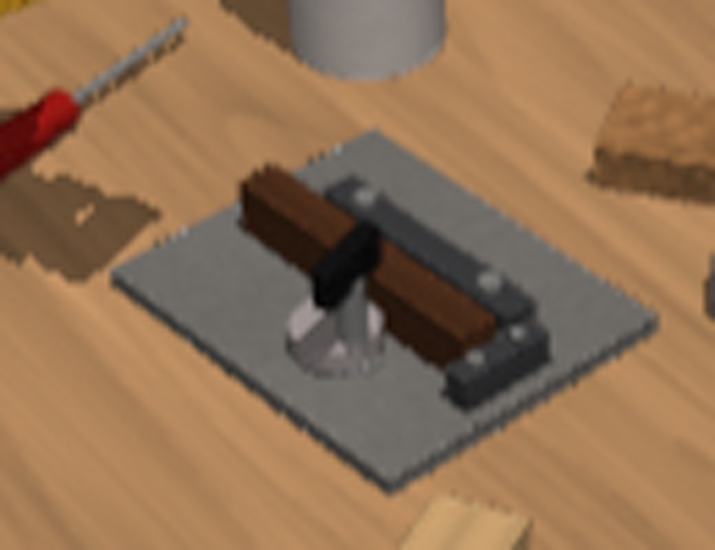

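The top crop shows the blank straight in the jig, its end at the stop (435,305), the lobe against it and the handle free. Centre is at jig (-8.4,-0.6), so the fence face has moved from about 1.5 to 3.6 mm, or roughly 10 N. Handing in.

```bash
python3 -c "
from plant import bot
print(bot.close_job())"
```

```text
the job is handed in; nothing more can be done
None
```

The blank is in the jig, flat on the base and hard against the end stop. The cam is clamped on it at an estimated 9 to 11 N, and the handle is released. The job was handed in at about 22 s; it gives no verdict.

**Placing:** I felt the base, the stop and the sprung fence by force before letting go of the blank.

**Gripping the handle:** My first grip also caught the stem below the bar (14 mm wide instead of 12). I gripped again higher up and it then read 11.8 mm.

**Clamping force:** I turned the cam clockwise to about 1.29 rad; contact began at about 1.165. Three estimates agree on the force:

| Check | Estimate |
|---|---|
| Torque rise of 0.27 N·m over free turning | about 11 N |
| Angle turned past contact | about 9 N |
| Fence pushed back about 2 mm in the camera | about 10 N |

**Last picture:**
- **Position:** the blank's centre is at about x = -8.4, y = -0.6 mm in the jig, parallel to the jig within 0.01 rad, and the gripper is clear.
- **Bystanders:** none looked disturbed, but I didn't measure their positions again.

**Disagreements:**
- **Handle angle:** the released handle measured 1.26 rad in the picture, against 1.29 from the arm. Over so short a bar that is within measuring error, and it would mean about 2 N less at most.
- **Fence position:** by touch the fence face seemed 1 to 2 mm nearer the cam than the camera showed. The angle where the cam met the blank agreed with the camera.

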